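# Shut and lock the stall's lamp-battery box

## Robot

A 6-joint arm with a two-finger parallel gripper is mounted at the origin on the work surface. World frame = base frame: x ahead of the robot, y to its left, z up, the work surface at z = 0. Lengths are in m, angles in rad, forces in N, time in s.
With the tool pointing down it reaches from about 0.275 to 0.825 m from the base axis. Payload 4.9 kg.
Tool frame: the origin (TCP) lies midway between the tips of the shut fingers; the grasp point (between the pads) lies 19 mm behind it (grip_point_offset is the distance from the TCP to the grasp point, in m); z points along the fingers, y is the line along which they close (so a half turn about z gives the same grasp; the last joint's range is limited). The gripper opens to 85 mm and grips with 20 to 120 N. Pads are 22 mm wide; open, the fingers measure 114 mm over their backs; the gripper's body (76 mm by 85 mm) begins 54 mm behind the grasp point. The pads swing forward as they close: fully open they stand 13 mm farther back than shut.
Start: joints at [-1.365, 0.326, -0.193, 1.052, 0, 1.437], TCP at [0.183, -0.519, 0.231] pointing down, gripper open.
Joint ranges: [-2.65, 2.65], [-0.97, 1.79], [-1.3, 1.35], [-1.93, 2.1], [-1.47, 1.37], [-3.14, 3.14]. Speed limits (rad/s): [2.57, 2.57, 3.14, 3.14, 3.14, 3.14].

## Interface

Orientations are given as a rotation vector (axis times angle).
In Python, from cell import * gives the robot as it stands. Calls block until the motion is done:
- movep(position, orientation): joint-space move of the TCP to a pose.
- move_l(position, velocity=0.15, rot=None, until_force=None): straight line of the TCP; rot=None keeps the orientation; velocity is the mean speed in m/s. With until_force (N) it stops when the force on the tool has changed by that much, and returns True; else False.
- set_joints(angles): joint-space move.
- let_go() and grab(newtons=None): open the fingers fully, or close them until they stop; newtons is the grip in N (None keeps the last).
- sleep(seconds).
- ik(position, orientation): joint angles nearest the present ones, or None.
- get_state(): the state.
- grab_frame(name): name is "scene" or "top" or "wrist"; returns a dict with "img" (480x640x3 uint8, red, green, blue), "fx", "fy", "cx", "cy" (pixels), "cam_to_world" (4x4, takes a point from camera to world coordinates); the wrist camera has in their place "T_tool_cam" (4x4, takes a point from camera to tool coordinates, whose origin is the TCP and whose axes are the flange's). Camera axes: x right, y down, z forward; pixel columns grow to the right and rows downward; lengths in m; the calibration is good to about 2 mm. The wrist camera is an equidistant fisheye: a pixel r from the principal point sees the ray r / f radians off the axis. A picture is of the moment at which its call begins: read the wrist's pose just before it. There is no depth.
A pose or a line that the arm cannot do raises MotionError and nothing moves.
- sign_off(): hands the job in; it is judged then, once.
Trained networks look in the newest picture that a camera, given by its name, has taken for a name from the list of things; names that differ only in an ending like _2 or _b are one class to them, and where a whole thing is asked for, a point or a joint stands for the part that bears it (a point fixed in the world has none). Each returns a list of dicts, best first, with "score" (0 to 1); they miss things now and then, are a little off and sometimes report something else, mostly with a low value. They report only what shows in the picture. A call takes as long as a camera call.
- spot_in(camera, name): "centre" ([column, row] in pixels, amid what is visible of it).
- silhouettes(camera, name): "mask" (480x640 bool, what is visible of it) and "centre" ([column, row] in pixels, amid what is visible of it).
- tip_of(camera, name): "centre" ([column, row] in pixels: a listed point, or the origin of a listed thing).
The state is a dict: "clock": time; "q": joint angles; "joint_velocities": joint speeds; "tau": joint torques, N m; "position": TCP position; "eef_rot": TCP orientation; "contact_force": force on the tool from outside, world axes, zero at the start; "wrist_torque": the same for the moment, N m; "finger_gap": opening from 0.0 (shut) to 1.0 (fully open); "grasp_force": force on a finger pad.
Only numpy, scipy, OpenCV 4.12 (cv2) and the standard library are available. Lean on these libraries where they do the work, as an engineer would, in place of code of your own. Each camera call takes 0.05 s, during which the arm holds its last target. There are 200 camera calls.

## Task

Swing the lid of the light-grey lamp-battery box fully shut, then lock it with its dark metal wing fastener: turn the wing until it lines up with the two black marks on the lid so that it will push in, press it in as far as it goes, and give it a quarter turn clockwise, without forcing it the wrong way, so that it latches square to the marks and stays in when you let go. Do not push about or knock over the notebooks and the glue bottle beside the box, or the pen cup.

Things in the scene. Friction and masses are not known exactly. Their poses are not given: they have to be found in the camera images.
- power_box: Heavy light-grey plastic battery case that does not shift: 200 mm deep (x), 250 wide (y), 100 high, with a hinged lid. Origin: centre of its underside, on the table. Front (the lid's opening edge) to its -x; the lid's hinge line runs along y at x = +100, z = 102 mm. Below z = 75 mm three lamp outlets stick out 19 mm on the +y side, a carrying handle 31 mm on the -y side.
- slot (a point): Middle of the slot in the steel strike plate inside the box's front, under the fastener, at its top face (box x = -60, y = 0, z = 91 mm); axes parallel to the box's. The slot runs along the box's y, parallel to the front edge: 48 mm long, 14 wide. The stud's cross bar (44 x 8 x 6 mm, under the lid, parallel to the wing) must pass through it. Seen only while the lid is open.
- lid (a joint): Lid angle in rad: 0 shut, grows as the front edge lifts (at most 1.3); starts at 0.5 to 1.0. The friction hinge (1.0 N m) holds it where it is left; 1 to 6 N near the front edge pushes it shut. A flat plate 256 mm wide (box y), 6 mm thick, reaching 202 mm from the hinge line; its underside is in the hinge line's plane, so its outer face is at box z = 108 mm when shut.
- lid_front (a point): Point on the lid's outer face, midway across, 200 mm from the hinge line, 2 mm inside the front edge; moves with the lid. On the outer face: the fastener, midway across, 160 mm from the hinge line; two black marks (5 x 20 mm) 52 mm to either side of its axis, on the line of the slot; two ribs 3 mm high, front to back, 55 mm to either side, 30 to 120 mm from the hinge line.
- wing_grip (a point): Grip point on the fastener's axis in the dark metal wing, 4 mm below its top; moves and turns with it. The wing is a straight flat-sided bar, 70 mm long (this point's y), 15 wide (x), 30 tall; a half turn looks and works the same. z: the lid's outward normal. Lid shut and wing out: the wing's underside is 20 mm above the lid's outer face, this point 46 mm (box x = -60, y = 0, z = 154 mm).
- wing_turn (a joint): Wing angle in rad, growing clockwise seen from above, turns without end (friction 0.04 N m). 0 and every half turn from it: wing parallel to the box's y, in line with the black marks; the cross bar then passes the slot, within about 0.15 either way. Pressed in, it turns 1.57 clockwise only, to a stop: locked, wing parallel to the box's x. Starts anywhere from 0.45 to 2.7.
- stud_press (a joint): How far the stud is pressed in, m: 0 out, 0.018 fully in; a spring pushes it out (about 2 N, 6 N fully in). Lid shut: not lined up, the cross bar meets the plate at 0.002. It must be deeper than 0.015 to turn under the plate; after the quarter turn, let go, it springs back to about 0.012 into a notch that holds it (catches within 0.15 rad of the stop). Let go before the notch it is not locked.
- notebook_a: Hand-bound notebook, 105 x 148 x 18 mm, lying about 0.24 m from the box's centre on its +y side. Origin: centre of its underside.
- notebook_b: Hand-bound notebook, 105 x 148 x 16 mm, lying on the first. Origin: centre of its underside.
- glue_bottle: White glue bottle with a black cap, 48 mm across, 125 mm tall, standing about 0.24 m from the box's centre on its -y side. Origin: centre of its underside.
- bamboo_cup: Bamboo cup 72 mm across, 115 mm tall, with pens to 190 mm, standing to the right. Origin: centre of its underside.

How it is judged:
At the end, for the whole second after the job is handed in: The lid is shut (within 0.03 rad) and the fastener is locked: the wing stands square to the black marks, parallel to the box's x (within 0.25 rad), and the stud rests sprung up into its notch, pressed in between 10 and 13.8 mm (value of joint lid below 0.03 rad and value of joint stud_press between 0.01 and 0.0138 m and angle between the y axis of wing_grip and the x axis of power_box, either way round below 0.25 rad); the robot touches nothing.
It fails at once if the lower notebook beside the box is pushed more than 40 mm or knocked over (distance of notebook_a from where it was at the start of the episode above 0.04 m or angle between notebook_a's own z axis and vertical above 0.6 rad).
It fails at once if the upper notebook beside the box is pushed more than 40 mm or knocked over (distance of notebook_b from where it was at the start of the episode above 0.04 m or angle between notebook_b's own z axis and vertical above 0.6 rad).
It fails at once if the glue bottle is pushed more than 40 mm or knocked over (distance of glue_bottle from where it was at the start of the episode above 0.04 m or angle between glue_bottle's own z axis and vertical above 0.6 rad).
It fails at once if the pen cup is pushed more than 40 mm or knocked over (distance of bamboo_cup from where it was at the start of the episode above 0.04 m or angle between bamboo_cup's own z axis and vertical above 0.6 rad).
It fails at once if the fastener is forced: with the lid shut and the stud pressed in, the wing is turned counterclockwise past its stop (value of joint lid below 0.03 rad and value of joint stud_press above 0.013 m and (value of joint wing_turn between -4.0916 and -3.5916 rad or value of joint wing_turn between -0.95 and -0.45 rad or value of joint wing_turn between 2.1916 and 2.6916 rad or value of joint wing_turn between 5.3332 and 5.8332 rad)).
It also fails if it takes over 56 s, if anything falls off the work surface, if the arm or the gripper's body presses on something with over 40 N, if the wrist force passes 120 N, or if a joint passes its speed limit or range.

## Working session

There is one attempt and no reset: what is moved stays moved. The work goes in short steps, each a Python script; the robot and the scene stay as the last script left them, time stands still between calls to the robot, and variables do not carry over. Pictures are saved under pics/ and viewed, at most 10 in all, crops included, and the job is handed in when it is done.

```bash
mkdir -p pics; ls; cat > h.py <<'E'
from cell import *
import numpy as np, cv2
from scipy.spatial.transform import Rotation as R
from scipy.optimize import least_squares
def snap(cam,fn=None):
    s=get_state(); f=grab_frame(cam)
    if fn: cv2.imwrite('pics/'+fn,f['img'][:,:,::-1])
    if 'cam_to_world' in f: T=np.array(f['cam_to_world'])
    else:
        W=np.eye(4);W[:3,:3]=R.from_rotvec(s['eef_rot']).as_matrix();W[:3,3]=s['position'];T=W@np.array(f['T_tool_cam'])
    f['T']=T;f['fish']='cam_to_world' not in f
    return f
def proj(f,P):
    p=(np.atleast_2d(P)-f['T'][:3,3])@f['T'][:3,:3]
    if f['fish']:
        r=np.hypot(p[:,0],p[:,1])+1e-12;th=np.arctan2(r,p[:,2])
        return np.c_[f['cx']+f['fx']*th*p[:,0]/r,f['cy']+f['fy']*th*p[:,1]/r]
    return np.c_[f['cx']+f['fx']*p[:,0]/p[:,2],f['cy']+f['fy']*p[:,1]/p[:,2]]
def ray(f,px):
    a=(px[0]-f['cx'])/f['fx'];b=(px[1]-f['cy'])/f['fy']
    if f['fish']:
        t=np.hypot(a,b)+1e-12;d=np.array([np.sin(t)*a/t,np.sin(t)*b/t,np.cos(t)])
    else: d=np.array([a,b,1.])
    d=f['T'][:3,:3]@d
    return f['T'][:3,3],d/np.linalg.norm(d)
def tri(rs):
    A=0;b=0
    for o,d in rs:
        M=np.eye(3)-np.outer(d,d);A=A+M;b=b+M@o
    return np.linalg.solve(A,b)
E
python3 - <<'E'
from h import *
fs={}
for c in('scene','top'):
    f=fs[c]=snap(c,c+'0.png'); print(c,np.round(f['T'],3).tolist(),f['fx'])
    for n in('power_box','slot','lid_front','wing_grip','notebook_a','notebook_b','glue_bottle','bamboo_cup'):
        print(n,[(np.round(x['centre']).tolist(),round(x['score'],2)) for x in tip_of(c,n)][:2])
    for n in('lid','wing_turn'):
        print('sil',n,[(np.round(x['centre']).tolist(),round(x['score'],2),int(x['mask'].sum())) for x in silhouettes(c,n)][:2])
E
```

```text
pics
scene [[-0.365, 0.605, -0.708, 1.472], [0.931, 0.224, -0.289, 0.264], [-0.016, -0.764, -0.645, 0.89], [0.0, 0.0, 0.0, 1.0]] 550.616406840841
power_box [([306.0, 252.0], 0.85)]
slot []
lid_front [([309.0, 158.0], 0.93)]
wing_grip [([300.0, 170.0], 0.73)]
notebook_a [([404.0, 280.0], 0.61)]
notebook_b [([404.0, 280.0], 0.61)]
glue_bottle [([216.0, 237.0], 0.93)]
bamboo_cup [([189.0, 199.0], 0.63)]
sil lid [([293.0, 205.0], 0.56, 10317), ([300.0, 222.0], 0.46, 14708)]
sil wing_turn [([299.0, 172.0], 0.72, 279), ([295.0, 205.0], 0.67, 10250)]
top [[0.026, -0.996, 0.091, 0.474], [-1.0, -0.027, -0.009, -0.053], [0.012, -0.09, -0.996, 1.438], [0.0, 0.0, 0.0, 1.0]] 456.65885116976153
power_box []
slot [([461.0, 283.0], 0.7), ([348.0, 264.0], 0.68)]
lid_front [([349.0, 264.0], 0.71), ([352.0, 238.0], 0.21)]
wing_grip [([353.0, 240.0], 0.67)]
notebook_a [([266.0, 240.0], 0.83), ([260.0, 237.0], 0.58)]
notebook_b [([266.0, 240.0], 0.83), ([260.0, 237.0], 0.58)]
glue_bottle []
bamboo_cup [([462.0, 279.0], 0.75)]
sil lid [([346.0, 238.0], 0.86, 5137)]
sil wing_turn [([349.0, 240.0], 0.56, 290)]
```

```bash
python3 - <<'E'
from h import *
a=cv2.imread('pics/scene0.png')[100:340,140:460];b=cv2.imread('pics/top0.png')[130:340,200:500]
a=cv2.resize(a,(400,300),interpolation=cv2.INTER_CUBIC);b=cv2.resize(b,(400,280),interpolation=cv2.INTER_CUBIC)
cv2.imwrite('pics/c0.png',np.hstack([cv2.resize(a,(400,300)),cv2.copyMakeBorder(b,0,20,0,0,0)]))
f={c:snap(c) for c in('scene','top')}
print('lf',tri([ray(f['scene'],(309,158)),ray(f['top'],(349,264))]))
print('wg',tri([ray(f['scene'],(300,170)),ray(f['top'],(353,240))]))
print('nb',tri([ray(f['scene'],(404,280)),ray(f['top'],(266,240))]))
E
```

```text
lf [ 0.52208587 -0.15734643  0.23608681]
wg [ 0.58279824 -0.15973521  0.24246797]
nb [0.59746273 0.0902778  0.01432134]
```

View pics/c0.png

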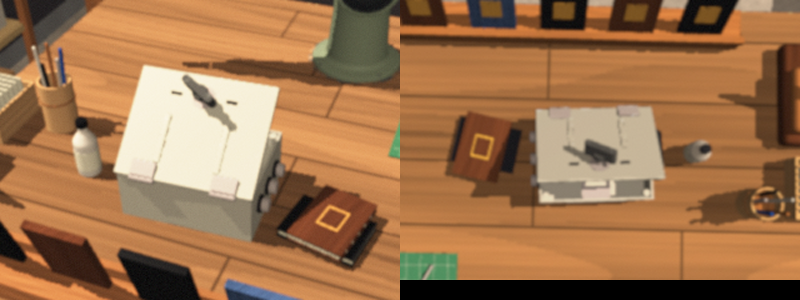

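The crop shows the lid open about 0.7 rad, with its front facing the robot. The notebooks are at +y and the glue bottle is at -y. In the top image the marks are at about (330,253) and (372,252), and the wing is oblique between them. Next I fit the box and lid model, then look from the wrist.

```bash
cat >> h.py <<'E'
def boxT(p):
    T=np.eye(4);T[:3,:3]=R.from_euler('z',p[2]).as_matrix();T[:2,3]=p[:2];return T
def lid(p,d,y,h):
    a=p[3];q=np.array([.1-d*np.cos(a)+h*np.sin(a),y,.102+d*np.sin(a)+h*np.cos(a)])
    T=boxT(p);return T[:3,:3]@q+T[:3,3]
def fit(obs,p0,**k):
    return least_squares(lambda p:np.concatenate([(proj(f,lid(p,*m))[0]-px)*w for f,m,px,w in obs]),p0,loss='soft_l1',f_scale=2,**k)
E
python3 - <<'E'
from h import *
s,t=snap('scene'),snap('top')
LF=(.2,0,.006);WG=(.16,0,.052)
obs=[(s,LF,(309,158),1),(t,LF,(349,264),1),(s,WG,(300,170),1),(t,WG,(353,240),1),
(s,(.16,-.052,.006),(281.6,174.4),1),(s,(.16,.052,.006),(325.6,182.4),1),
(t,(.16,.052,.006),(330.5,253),1),(t,(.16,-.052,.006),(371.7,252),1),
(s,(.202,-.128,.006),(256,153),1),(s,(.202,.128,.006),(364,170),1),
(t,(.202,.128,.006),(301,265),1),(t,(.202,-.128,.006),(397,263.5),1)]
r=fit(obs,[.65,-.15,0,.7]);p=r.x;print(p,np.round(r.fun.reshape(-1,2),1).tolist())
np.save('p.npy',p)
print('wing grip now',lid(p,*WG),'front',lid(p,*LF))
# view pose: above front of the lid, looking down
w=lid(p,*WG)
rv=np.array(get_state()['eef_rot']);print(rv,R.from_rotvec(rv).as_matrix().round(2).tolist())
f=snap('wrist');W=f['T_tool_cam'];print(np.round(W,3).tolist(),f['fx'])
for yaw in (0,np.pi/2,-np.pi/2,np.pi):
    rr=(R.from_euler('z',p[2]+yaw)*R.from_euler('x',np.pi)).as_rotvec()
    for q in ([w[0]-.06,w[1],.42],):
        print(yaw,ik(q,rr))
print([ (n,[np.round(x['centre']).tolist() for x in tip_of('scene',n)][:1]) for n in('glue_bottle',)])
E
```

```text
[ 0.57822301 -0.15779187  0.04171071  0.65000393] [[-0.6, 3.1], [1.2, -0.2], [-1.6, 0.7], [-2.9, 0.9], [0.4, -0.5], [0.5, -0.3], [-0.5, -0.4], [-3.4, 0.1], [-0.0, -1.9], [0.3, 0.0], [0.9, 0.1], [1.5, 0.1]]
wing grip now [ 0.58231628 -0.15762104  0.24022656] front [ 0.52268621 -0.16010969  0.2278144 ]
[-3.09636340e+00 -5.31140496e-01 -2.66224545e-05] [[0.94, 0.33, 0.0], [0.33, -0.94, 0.0], [0.0, -0.0, -1.0]]
[[0.0, -0.957, -0.29, 0.074], [1.0, 0.001, -0.002, 0.0], [0.002, -0.29, 0.957, -0.143], [0.0, 0.0, 0.0, 1.0]] 371.64829954431775
0 [-0.42839736  0.27326491  0.20847389  1.50600531  0.          2.67148458]
1.5707963267948966 [-0.42839736  0.27326491  0.20847389  1.50600531  0.          1.10068826]
-1.5707963267948966 [-0.42839736  0.27326491  0.20847389  1.50600531  0.         -2.0409044 ]
3.141592653589793 [-0.42839736  0.27326491  0.20847389  1.50600531  0.         -0.47010807]
[('glue_bottle', [[214.0, 237.0]])]
```

```bash
cat > close.py <<'E'
from h import *
p=np.load('p.npy');rr=(R.from_euler('z',p[2]+np.pi)*R.from_euler('x',np.pi)).as_rotvec()
s=get_state();q=s['position']
move_l([q[0],q[1],.38],velocity=.25)
grab(30)
at=lambda a,h,d=.186:lid(np.r_[p[:3],a],d,.085,h)
b=at(p[3],.006);movep([b[0],b[1],.36],rr)
f=snap('wrist','w1.png')
print('touch',move_l([b[0],b[1],b[2]-.03],velocity=.1,until_force=3),get_state()['position'],b)
z0=get_state()['position'][2]
a0=np.arcsin(np.clip((z0-.108)/.19,0,1));print('a~',a0)
for a in np.linspace(a0,0,5)[1:]:
    g=at(a,.006); 
    if a==0: g[2]-=.006
    hit=move_l(g,velocity=.08,until_force=14 if a==0 else 25)
    s=get_state();print(round(a,2),hit,np.round(s['position'],3),np.round(s['contact_force'],1))
    if hit: break
g=s['position'];move_l([g[0],g[1],.36],velocity=.25)
w=lid(np.r_[p[:3],0],.16,0,.052)
let_go()
movep([w[0]-.06,w[1],.33],rr)
f=snap('wrist','w2.png')
for n in('wing_grip','lid_front','slot'): print(n,[(np.round(x['centre'],1).tolist(),round(x['score'],2)) for x in tip_of('wrist',n)][:2])
print(proj(f,w),get_state()['clock'])
E
python3 close.py
```

```text
touch True [ 0.52868273 -0.07430637  0.2154473 ] [ 0.53027727 -0.07471889  0.21934174]
a~ 0.6010540473677435
0.45 False [ 0.51  -0.076  0.189] [-0.3  0.  -0.3]
0.3 False [ 0.498 -0.076  0.163] [-0.7 -1.  -0.1]
0.15 False [ 0.491 -0.076  0.136] [0.1 0.2 0.4]
0.0 True [ 0.49  -0.077  0.108] [-1.5  0.7 10.5]
wing_grip [([312.7, 281.2], 0.62)]
lid_front [([315.6, 222.5], 0.68)]
slot [([314.4, 254.7], 0.77)]
[[314.15764297 274.98706293]] 10.8667
```

View pics/w2.png

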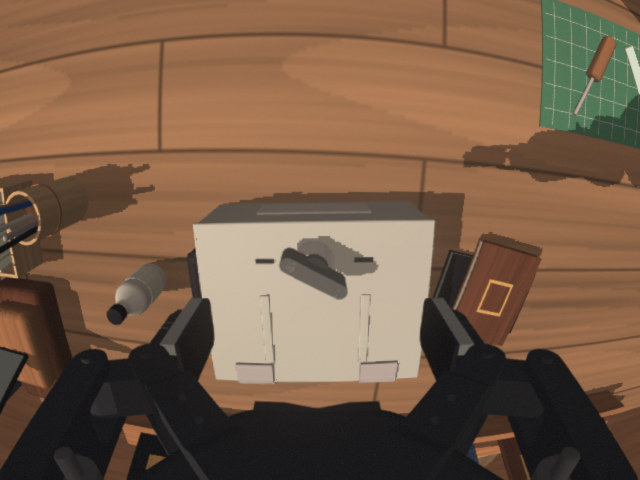

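The lid is now shut. The marks are at (264,261) and (364,260), and the wing runs from (285,255) to (345,290), about 0.5 rad clockwise of the marks. I'll fit the wing and marks from two wrist views.

```bash
cat > meas.py <<'E'
from h import *
from scipy.optimize import minimize
p=np.load('p.npy');rr=(R.from_euler('z',p[2]+np.pi)*R.from_euler('x',np.pi)).as_rotvec()
w=lid(np.r_[p[:3],0],.16,0,.052)
V=[];PT=[]
for k,q in enumerate([[w[0]-.06,w[1]+.05,.30],[w[0]-.06,w[1]-.05,.30]]):
    movep(q,rr);f=snap('wrist',f'm{k}.png')
    pts={n:tip_of('wrist',n) for n in('wing_grip','lid_front')}
    m=silhouettes('wrist','wing_grip')
    print([(np.round(x['centre']).tolist(),round(x['score'],2),int(x['mask'].sum())) for x in m][:3])
    gray=cv2.cvtColor(f['img'],cv2.COLOR_RGB2GRAY)
    # marks: dark blobs near the predicted places
    mk=[]
    for y in(.052,-.052):
        u,v=np.round(proj(f,lid(np.r_[p[:3],0],.16,y,.006))[0]).astype(int)
        c=gray[v-12:v+13,u-20:u+21].astype(float);W=np.clip(np.percentile(c,80)*.45-c,0,None)
        nl,lab,st,ce=cv2.connectedComponentsWithStats((W>0).astype(np.uint8));print([(int(a[4]),(b+[u-20,v-12]).round(1).tolist()) for a,b in zip(st[1:],ce[1:]) if a[4]>8],(u,v))
        mk.append([(b+[u-20,v-12]) for a,b in sorted(zip(st[1:],ce[1:]),key=lambda z:np.linalg.norm(z[1]-[20,12])) if a[4]>8][:1])
    V.append((f,m[0]['mask'] if m else None));PT.append((pts,mk))
print('wg tri',tri([ray(V[k][0],PT[k][0]['wing_grip'][0]['centre']) for k in(0,1)]))
print('lf tri',tri([ray(V[k][0],PT[k][0]['lid_front'][0]['centre']) for k in(0,1)]))
M=[]
for i,y in enumerate((.052,-.052)):
    if all(PT[k][1][i] for k in(0,1)):
        M.append(tri([ray(V[k][0],PT[k][1][i][0]) for k in(0,1)]));print('mark',y,M[-1])
if len(M)==2:
    d=M[0]-M[1];print('mark mid',(M[0]+M[1])/2,'yaw',np.arctan2(-d[0],d[1]),np.linalg.norm(d))
def iou(x):
    # x,y,ztop, yaw of bar's long axis from world y (ccw)
    c=np.array(x[:3]);e=R.from_euler('z',x[3]).as_matrix();t=0
    P=np.array([c+e@[sx*.0075,sy*.035,-z] for sx in(-1,1) for sy in(-1,-.5,0,.5,1) for z in(0,.03)])
    for f,m in V:
        h=cv2.convexHull((proj(f,P)*16).round().astype(np.int32).reshape(-1,1,2))
        r=np.zeros(m.shape,np.uint8);cv2.fillConvexPoly(r,h,1,shift=4);r=r>0
        t+=(r&m).sum()/(r|m).sum()
    return -t/2
b=min((minimize(iou,[w[0],w[1],w[2]+.004,a],method='Nelder-Mead',options=dict(initial_simplex=[[w[0],w[1],w[2]+.004,a]]+[[w[0]+.008*(i==0),w[1]+.008*(i==1),w[2]+.004+.008*(i==2),a+.3*(i==3)] for i in range(4)],maxiter=300)) for a in(-.9,-.6,-.3)),key=lambda r:r.fun)
print('bar x y top yaw',b.x,'iou',-b.fun,'pred',w)
np.save('bar.npy',b.x);print(get_state()['clock'])
E
python3 meas.py
```

```text
[([255.0, 283.0], 0.59, 2469)]
[(100, [312.5, 268.0])] (np.int64(314), np.int64(266))
[(159, [218.4, 265.2])] (np.int64(209), np.int64(265))
[([371.0, 287.0], 0.9, 2015)]
[(94, [416.9, 271.0])] (np.int64(418), np.int64(269))
[(74, [312.0, 273.5])] (np.int64(313), np.int64(270))
wg tri [ 0.52093976 -0.16171192  0.1583974 ]
lf tri [ 0.48087832 -0.16189964  0.11213751]
mark 0.052 [ 0.51711977 -0.10952598  0.1103555 ]
mark -0.052 [ 0.53689411 -0.21290548  0.07112863]
mark mid [ 0.52700694 -0.16121573  0.09074206] yaw 0.18899617400403346 0.1123258340019873
bar x y top yaw [ 0.52201605 -0.16077951  0.15504979 -0.47284594] iou 0.8650721653271726 pred [ 0.5182752  -0.16029379  0.154     ]
12.0917
```

```bash
python3 - <<'E'
from h import *
p=np.load('p.npy');rr=(R.from_euler('z',p[2]+np.pi)*R.from_euler('x',np.pi)).as_rotvec()
w=lid(np.r_[p[:3],0],.16,0,.052);obs=[];b=np.load('bar.npy');im=[]
# recover the camera poses of the two views from the commanded poses
f0=snap('wrist');
for k,q in enumerate([[w[0]-.06,w[1]+.05,.30],[w[0]-.06,w[1]-.05,.30]]):
    T=np.eye(4);T[:3,:3]=R.from_rotvec(rr).as_matrix();T[:3,3]=q
    f=dict(f0);f['T']=T@np.array(f0['T_tool_cam']);im.append(f)
A,B=im
obs=[(A,(.16,.052,.006),(312.5,268),1),(B,(.16,.052,.006),(416.9,271),1),(B,(.16,-.052,.006),(312,273.5),1)]
obs+=[(f,(.16,0,.052),proj(f,[[.5215,-.161,.154]])[0],1) for f in im]+[(f,(.2,0,.006),proj(f,[[.481,-.162,.109]])[0],.7) for f in im]
F=lambda z:np.concatenate([(proj(f,lid([*z,0],*m))[0]-px)*wt for f,m,px,wt in obs])
r=least_squares(F,p[:3]);print(r.x,np.round(r.fun.reshape(-1,2),1).tolist())
pf=np.r_[r.x,0];np.save('pf.npy',pf);print('axis',lid(pf,.16,0,.052),'phi',pf[2]-b[3])
c=[]
for k,f in enumerate(im):
    g=cv2.imread(f'pics/m{k}.png')
    e=R.from_euler('z',b[3]).as_matrix()
    for z in(0,.03):
        P=np.array([b[:3]+e@[sx*.0075,sy*.035,-z] for sx,sy in((-1,-1),(-1,1),(1,1),(1,-1))]);cv2.polylines(g,[proj(f,P).round().astype(int)],True,(0,0,255) if z==0 else (255,0,0))
    for y in(.052,-.052):
        Q=[lid(pf,.16+i,y+j,.006) for i,j in((-.0025,-.01),(-.0025,.01),(.0025,.01),(.0025,-.01))]
        cv2.polylines(g,[proj(f,np.array(Q)).round().astype(int)],True,(0,255,0))
    u,v=proj(f,b[:3])[0].astype(int);c.append(cv2.resize(g[v-75:v+75,u-95:u+95],(400,316),interpolation=cv2.INTER_CUBIC))
cv2.imwrite('pics/ov.png',np.hstack(c))
E
```

```text
[ 0.58112939 -0.15749128  0.05425017] [[2.7, 0.2], [-1.5, 0.3], [-1.0, -0.0], [0.3, -0.3], [0.3, -0.3], [-0.6, -0.0], [-0.8, -0.0]]
axis [ 0.52121766 -0.16074469  0.154     ] phi 0.5270961125396592
```

View pics/ov.png

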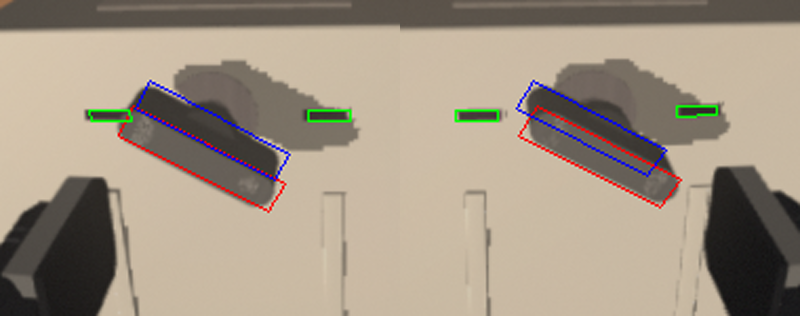

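```bash
cat > lock.py <<'E'
from h import *
pf=np.load('pf.npy');b=np.load('bar.npy');x,y=.5215,-.1608
o=lambda t:(R.from_euler('z',t)*R.from_euler('x',np.pi)).as_rotvec()
def st(m):
    s=get_state();print(m,round(s['clock'],1),np.round(s['position'],4),'F',np.round(s['contact_force'],1),'M',np.round(s['wrist_torque'],2),'gap',round(s['finger_gap'],3),'q6',round(s['q'][5],3));return s
def turn(d):
    q=list(get_state()['q']);q[5]+=d;set_joints(q)
movep([x,y,.22],o(b[3]-np.pi/2)); st('above')
print(move_l([x,y,.134],velocity=.1,until_force=8)); st('down')
grab(40); s=st('grip')
turn(-(pf[2]-b[3])); st('aligned')
hit=move_l([x,y,.114],velocity=.03,until_force=18); s=st(f'pressed {hit}')
f=snap('wrist','w3.png')
np.save('z.npy',s['position'])
E
python3 lock.py
```

```text
above 13.0 [ 0.5216 -0.1606  0.2204] F [-0.2 -0.1 -0.4] M [ 0.   -0.01 -0.02] gap 1.005 q6 -1.531
False
down 14.0 [ 0.522  -0.1611  0.1346] F [ 0.2 -0.   0.5] M [-0.05 -0.04  0.06] gap 0.998 q6 -1.532
grip 14.7 [ 0.5208 -0.1604  0.1339] F [-3.   1.   1.2] M [0.21 0.5  0.05] gap 0.166 q6 -1.532
aligned 15.2 [ 0.5203 -0.1601  0.1337] F [-4.2  1.6  1.5] M [0.35 0.62 0.01] gap 0.169 q6 -2.058
pressed True 15.8 [ 0.5203 -0.1601  0.1163] F [-1.8  1.3  7.6] M [ 0.14  0.31 -0.01] gap 0.166 q6 -2.059
```

View pics/w3.png

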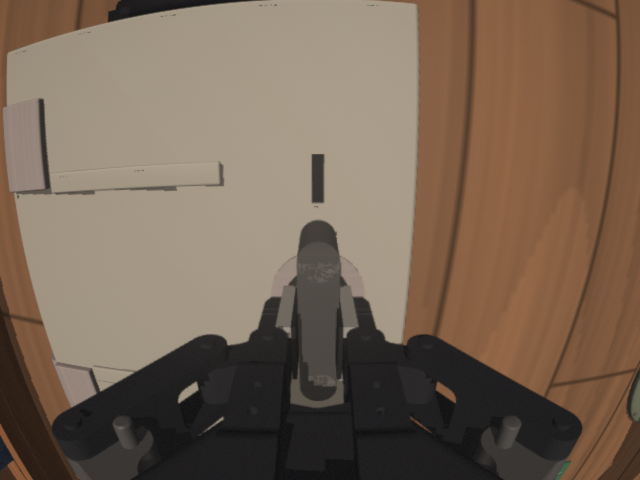

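The wing lines up with the mark at (318,178) and is pressed in about 17.5 mm, against its stop. Next is the clockwise turn.

```bash
cat > turn.py <<'E'
import re
exec(open('lock.py').read().split('movep([x')[0])
for i in range(5):
    turn(1.57/5); s=st(i)
    if abs(s['wrist_torque'][2])>1.5: break
q=s['position'];move_l([q[0],q[1],q[2]+.005],velocity=.03);s=st('up')
let_go();st('open')
q=get_state()['position'];move_l([q[0],q[1],.26],velocity=.15)
movep([x-.06,y,.30],o(pf[2]+np.pi))
f=snap('wrist','w4.png')
print([np.round(a['centre'],1).tolist() for a in tip_of('wrist','wing_grip')],'pred at .012',proj(f,lid(pf,.16,0,.04)),'out',proj(f,lid(pf,.16,0,.052)))
st('end')
E
python3 turn.py
```

```text
0 16.3 [ 0.5207 -0.1603  0.1169] F [-3.6  1.5  6.2] M [ 0.36  0.64 -0.06] gap 0.164 q6 -1.744
1 16.7 [ 0.5209 -0.1605  0.1174] F [-3.2  1.9  6.2] M [ 0.25  0.81 -0.03] gap 0.161 q6 -1.428
2 17.1 [ 0.5212 -0.1608  0.1179] F [-4.   0.9  6.2] M [ 0.27  0.85 -0.02] gap 0.164 q6 -1.113
3 17.5 [ 0.5213 -0.1611  0.1184] F [-3.9  2.1  5.8] M [ 0.15  0.8  -0.05] gap 0.166 q6 -0.798
4 17.9 [ 0.5212 -0.1615  0.1188] F [-3.8  0.8  5.9] M [ 0.19  0.95 -0.07] gap 0.164 q6 -0.483
up 18.2 [ 0.5211 -0.1613  0.1227] F [  1.2   0.4 -12.2] M [ 0.04 -0.35 -0.05] gap 0.165 q6 -0.484
open 18.9 [ 0.5213 -0.1615  0.1239] F [-1.1  0.   0.1] M [ 0.03  0.04 -0.02] gap 1.002 q6 -0.485
[[313.4, 282.1]] pred at .012 [[312.80715144 282.17947235]] out [[312.69396729 287.84354455]]
end 20.5 [ 0.4616 -0.1607  0.2991] F [-0.1  0.6  0.4] M [ 0.01  0.03 -0.  ] gap 1.002 q6 -0.541
```

View pics/w4.png

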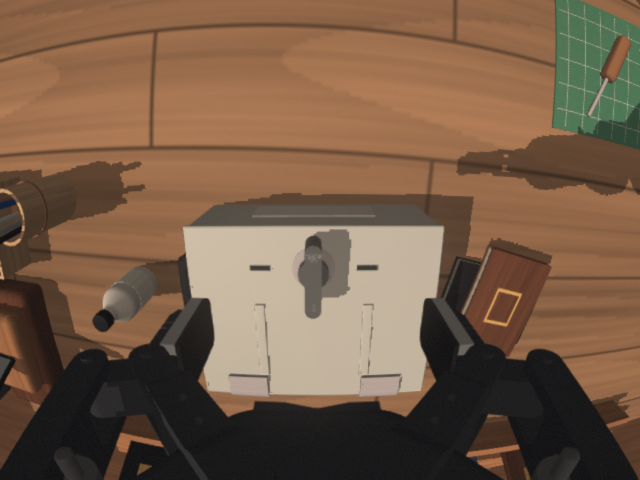

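The wing stands square to the marks. It resisted a 12 N upward pull, and its height matches the notch depth of 12 mm: the grip point was found at (313,282) and predicted at (313,282). The notebooks and the bottle have not moved.

```bash
python3 -c "
from cell import *
print(sign_off())"
```

```text
the job is handed in; nothing more can be done
None
```

The lid is shut and the fastener looks latched square to the marks; I handed the job in at about 20.5 s on the clock, but the hand-in returned no verdict.

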